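Hang the salt box back on its screw

ROBOT

A 6-joint arm with a two-finger parallel gripper is mounted at the origin on the work surface. World frame = base frame: x ahead of the robot, y to its left, z up, the work surface at z = 0. Lengths are in m, angles in rad, forces in N, time in s.
With the tool pointing down it reaches from about 0.3 to 0.85 m from the base axis. Payload 5.4 kg.
Tool frame: the origin (TCP) lies at the very end of the fingers, on their centre line; the grasp point (between the pads) lies 19 mm behind it (r.grasp_offset is the distance from the TCP to the grasp point, in m); z points along the fingers, y is the direction in which the jaws open and shut (so a half turn about z gives the same grasp; the last joint's range is limited). The gripper opens to 85 mm and grips with 20 to 120 N. Pads are 22 mm wide; open, the fingers measure 114 mm over their backs; the gripper's body (76 mm by 85 mm) begins 54 mm behind the grasp point. The pads swing forward as they close: fully open they stand 13 mm farther back than shut.
Start: joints at [-1.363, 0.158, 1.597, -0, 1.386, -0.21], TCP at [0.233, -0.526, 0.231] pointing down, gripper open.
Joint ranges: [-2.91, 2.91], [-0.94, 2.29], [0.18, 2.7], [-1.29, 4.43], [0.17, 2.64], [-3, 3]. Speed limits (rad/s): [2.57, 2.57, 3.14, 3.14, 3.14, 3.14].

INTERFACE

Orientations are given as a 3x3 rotation matrix whose columns are the frame's x, y, z axes.
In Python, from plant import r gives the robot as it stands.
- The arm moves only by the tool apply_moves, never from a script. Its argument "plan" is a list of rows, each a list of 7 numbers: the shift along the tool's x, y, z in units of 40 mm (1.0 is 40 mm), then the turn, a rotation vector about the tool's x, y, z in units of 6 degrees (1.0 is 6 degrees), then the gripper command: -1 is shut, 1 is fully open, values between are in proportion. A call has 1 to 10 rows; each row shifts and turns the commanded pose from where the row before left it, along the tool's axes as they then stand; what a row does not reach is not made up. A row lasts 1/12 s, in which the tool goes at most 41.7 mm and 7.16 degrees, less where a joint would pass 70% of its speed; a pose out of reach is approached as far as the arm can. A call is refused whole if a number of a shift passes 1 or a number of a turn 1, either way. A call with a gripper value outside its range is refused whole. The fingers move at their own pace and stop on an object; "newtons" is the grip in N (left out, the last holds). Time passes only in rows, so rows that do not move let the fingers close. It gives the time, the measured TCP pose, the force and the opening at its end, in the units of the state.
- r.get_state(): the state, without advancing time (a new reading comes with each control period).
- r.grab_frame(name): name is "scene" or "top"; returns a dict with "pixels" (384x512x3 uint8, blue, green, red), "fov_y" (degrees; the focal length in pixels is half the picture's height over the tangent of half this angle, whatever the lens; pixels are square), "cx", "cy" (the principal point, pixels), "rvec" (rotation vector, rad) and "tvec" (3), from world to camera coordinates, as OpenCV has them. Camera axes: x right, y down, z forward; pixel columns grow to the right and rows downward; lengths in m; the calibration is good to about 2 mm. A picture is of the moment at which its call begins. There is no depth.
- r.hand_in(): hands the job in, once; it reports no verdict.
The state is a dict: "t": time; "qpos": joint angles; "dq": joint speeds; "joint_efforts": joint torques, N m; "tool_pos": TCP position; "tcp_rot": TCP orientation; "force": force on the tool from outside, world axes, zero at the start; "wrist_torque": the same for the moment, N m; "width": finger opening in m.
Only numpy, scipy, OpenCV 4.12 (cv2) and the standard library are available. Lean on these libraries where they do the work, as an engineer would, in place of code of your own. Each camera call takes 0.05 s, during which the arm holds its last target.

TASK

The wooden salt box has dried in the dish drainer: lift it out, stand it upright on the bare counter and let go of it, then take it again by its two side faces and hang it on the screw of the wooden end panel: the keyhole in its back over the screw head, back towards the panel, then pulled fully down so that the screw sits at the top of the slot. Let it hang there, upright and free. Never let the box fall over, and leave the saucer and the can opener where they are.

Things in the scene. Friction and masses are not known exactly. Their poses are not given: they have to be found in the camera images.
- box_mid (a point): Centre (half-way up) of the salt box: closed light-wood box, 44 mm deep (its x), 58 mm wide (its y), 110 mm tall (its z, up), 0.17 to 0.35 kg. Its +x axis points out of its back, the face with the keyhole; the front has a small brass dot near the top and all round runs a thin dark line. At the start it stands upright in the middle bay of the drainer, on the 8 mm thick drainer floor.
- slot_end (a point): Point on the back face of the salt box, 22 mm behind box_mid and 35 mm above it: where the screw's axis is when the box hangs fully down (3 mm under the upper edge of the slot). The slot is 9 mm wide and runs straight down from here into the round hole. The back wall is 4 mm thick with a hollow 12 mm deep behind it. Same axes as the box.
- key_hole (a point): Centre of the round entry hole (20 mm across) of the keyhole on the back face of the salt box, 22 mm below slot_end. Same axes as the box.
- saltbox: The salt box again, origin at the centre of its underside (55 mm below box_mid), same axes.
- screw (a point): Point where the screw's axis meets the front face of the end panel. The screw stands straight out of the panel, along this point's -x: shank 6 mm thick and 8 mm long, then a flat head 14 mm across and 4 mm thick (12 mm out in all). +x points into the panel, z is up.
- panel: Fixed upright wooden end panel, 240 mm long (its y), 18 mm thick, its front face at its local x = 0 looking to its -x; the upper edge is 195 mm above its origin, 30 mm above the screw. Its origin may lie up to 20 mm below the counter. Between the drainer and the panel, about 0.49 m straight ahead of the robot and 30 mm to its left, at least 100 mm across of the counter is always bare.
- rack_bay (a point): Centre of the drainer's middle bay, on the drainer floor 8 mm above the counter. Fixed drainer: base 130 mm (its x) by 200 mm (its y), four steel wire hoops across it at y = -90, -38, 38 and 90 mm, 120 mm tall, 5 mm wire. The hoops stand about 6 mm beside the side faces of the box, too close for fingers; the bay is open along its x, before and behind the box.
- saucer: White ceramic saucer, 110 mm across, 18 mm tall; origin at the centre of its underside.
- can_opener: Steel can opener lying flat, about 125 mm long along its x, 20 mm tall; origin at its underside.

How it is judged:
By the outcome, as a careful person would: the job done as asked, in the order asked, and still so for the second after the job is handed in, with the robot touching nothing.
It also fails if it takes over 58 s, if anything falls off the work surface, if the arm or the gripper's body presses on something with over 40 N, if the wrist force passes 120 N, or if a joint passes its speed limit or range.

## Working session

There is one attempt and no reset: what is moved stays moved. The work goes in short steps, Python scripts to look and compute and a tool call to move; the robot and the scene stay as the last step left them, time stands still between calls to the robot, and variables do not carry over. Pictures are saved under pics/ and viewed, and the job is handed in when it is done.

Besides the shell and the picture viewer there is one more tool, called in YAML: its name, and indented under it one key for each argument. apply_moves: Moves the arm, as the interface text tells. Its arguments: {"type":"object","properties":{"plan":{"type":"array"},"newtons":{"type":"number"}},"required":["plan"]}

```bash
ls; mkdir -p pics
python3 - <<'E'
from plant import r
import cv2,numpy as np,pickle
s=r.get_state();print({k:np.round(v,3).tolist() for k,v in s.items()}, r.grasp_offset)
for n in("scene","top"):
    f=r.grab_frame(n);cv2.imwrite(f"pics/{n}0.png",f["pixels"]);pickle.dump(f,open(f"pics/{n}0.pkl","wb"))
    R=cv2.Rodrigues(np.array(f["rvec"]))[0];print(n,f["fov_y"],f["cx"],f["cy"],(-R.T@np.array(f["tvec"]).ravel()).round(3),R.round(3).tolist())
E
```

```text
pics
{'t': 0.0, 'qpos': [-1.363, 0.159, 1.598, 0.0, 1.386, -0.21], 'dq': [0.001, -0.001, 0.0, 0.0, 0.0, 0.0], 'joint_efforts': [0.001, -39.601, -33.143, -0.0, 0.008, 0.0], 'tool_pos': [0.233, -0.525, 0.23], 'tcp_rot': [[0.914, 0.406, -0.0], [0.406, -0.914, 0.002], [0.0, -0.002, -1.0]], 'force': [-0.873, -0.091, -0.894], 'wrist_torque': [0.003, -0.043, 0.034], 'width': 0.085} 0.0187
scene 57.76884272665982 251.33430772538344 197.84339042928357 [0.944 0.454 0.699] [[-0.711, 0.703, -0.018], [0.498, 0.486, -0.718], [-0.496, -0.52, -0.696]]
top 53.83294784573125 255.6273872832232 197.555660228156 [ 0.367 -0.002  1.036] [[-0.015, -1.0, -0.022], [-0.989, 0.018, -0.149], [0.15, 0.02, -0.989]]
```

View pics/scene0.png

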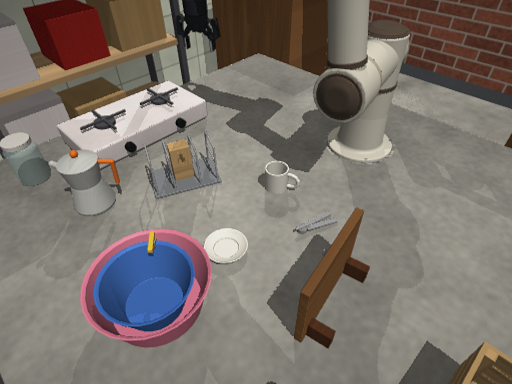

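View pics/top0.png

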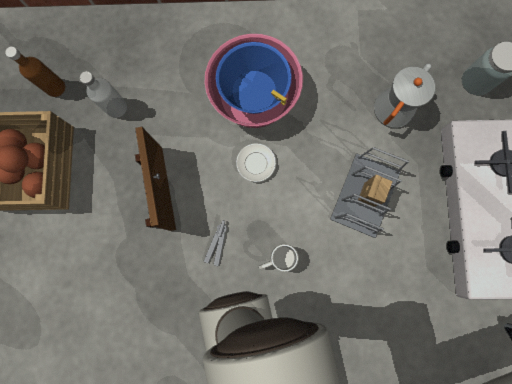

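Run:
```python
import cv2,numpy as np
a=cv2.imread("pics/scene0.png");b=cv2.imread("pics/top0.png")
c=cv2.resize(a[120:210,135:235],(800,600)[:1]*1+(720,) if 0 else (660,594),interpolation=cv2.INTER_CUBIC);cv2.imwrite("pics/c1.png",c)
c=cv2.resize(b[140:245,325:415],(510,595),interpolation=cv2.INTER_CUBIC);cv2.imwrite("pics/c2.png",c)
c=cv2.resize(a[195:355,255:385],(480,590),interpolation=cv2.INTER_CUBIC);cv2.imwrite("pics/c3.png",c)
c=cv2.resize(b[115:275,125:245],(444,592),interpolation=cv2.INTER_CUBIC);cv2.imwrite("pics/c4.png",c)
```

```text
(no output)
```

View pics/c1.png

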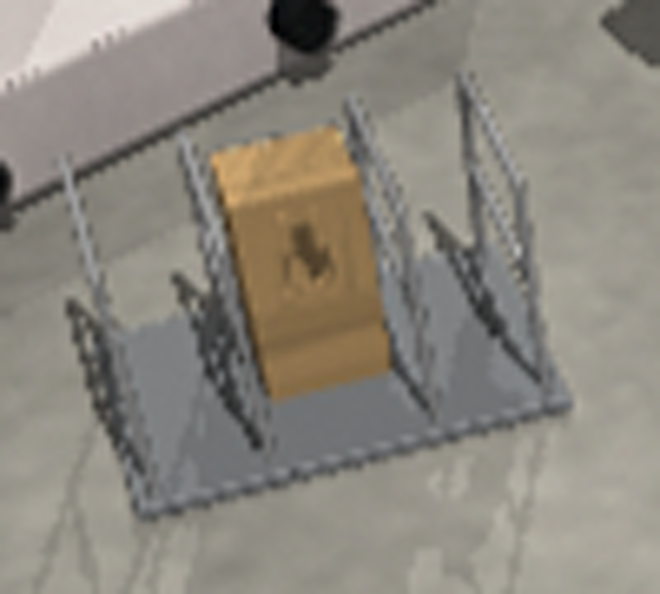

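View pics/c2.png

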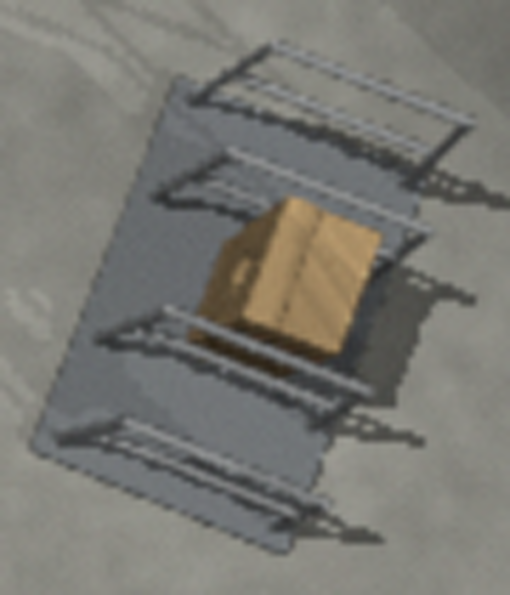

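View pics/c3.png

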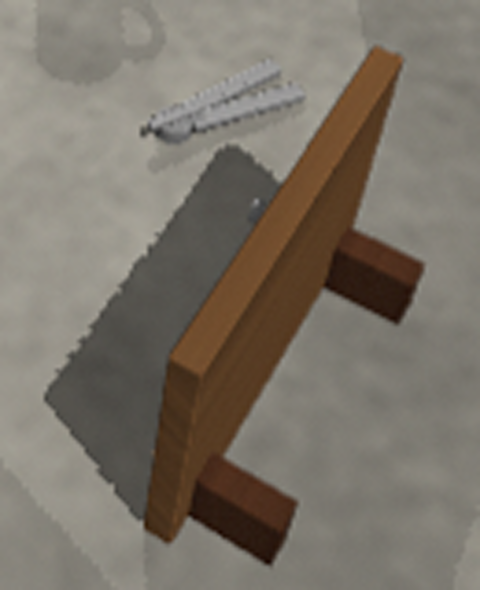

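View pics/c4.png

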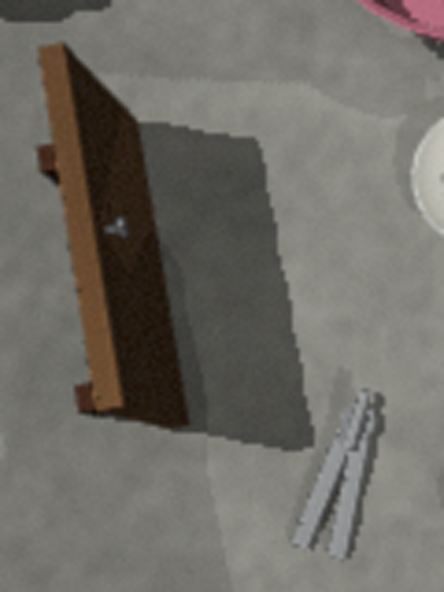

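```bash
cat > h.py <<'E'
import cv2,numpy as np,pickle
def cam(f):
    R=cv2.Rodrigues(np.array(f["rvec"]))[0];t=np.array(f["tvec"]).ravel();fl=192/np.tan(np.radians(f["fov_y"]/2))
    K=np.array([[fl,0,f["cx"]],[0,fl,f["cy"]],[0,0,1]]);return K,R,t
def plane(f,uv,z):
    K,R,t=cam(f);c=-R.T@t;out=[]
    for u,v in np.atleast_2d(uv):
        d=R.T@np.linalg.inv(K)@[u,v,1];out.append(c+d*(z-c[2])/d[2])
    return np.array(out)
def tri(f1,p1,f2,p2):
    P=[]
    for f in(f1,f2):
        K,R,t=cam(f);P.append(K@np.c_[R,t])
    X=cv2.triangulatePoints(P[0],P[1],np.array(p1,float).T.reshape(2,-1),np.array(p2,float).T.reshape(2,-1));return (X[:3]/X[3]).T
def proj(f,X):
    K,R,t=cam(f);return cv2.projectPoints(np.array(X,float).reshape(-1,3),cv2.Rodrigues(R)[0],t,K,None)[0].reshape(-1,2)
def load(n):return pickle.load(open(f"pics/{n}.pkl","rb"))
def crop(f,x0,y0,x1,y1,s,name,pts=()):
    c=cv2.resize(f["pixels"][y0:y1,x0:x1],None,fx=s,fy=s,interpolation=cv2.INTER_NEAREST)
    for u,v in pts: cv2.drawMarker(c,(int((u+.5-x0)*s),int((v+.5-y0)*s)),(0,255,0),1,10,1)
    for x in range(x0,x1,5): cv2.putText(c,str(x),(int((x-x0)*s),8),0,.3,(0,0,255),1);cv2.line(c,((x-x0)*s,0),((x-x0)*s,4),(0,0,255))
    for y in range(y0,y1,5): cv2.putText(c,str(y),(0,int((y-y0)*s)+8),0,.3,(0,0,255),1)
    cv2.imwrite(name,c)
E
python3 - <<'E'
from h import *
S=load("scene0");T=load("top0")
crop(T,355,168,398,208,14,"pics/d1.png")
crop(S,160,132,202,186,11,"pics/d2.png")
crop(T,130,120,180,235,5,"pics/d4.png")
crop(S,292,200,370,345,4,"pics/d5.png")
E
```

```text
(no output)
```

View pics/d1.png

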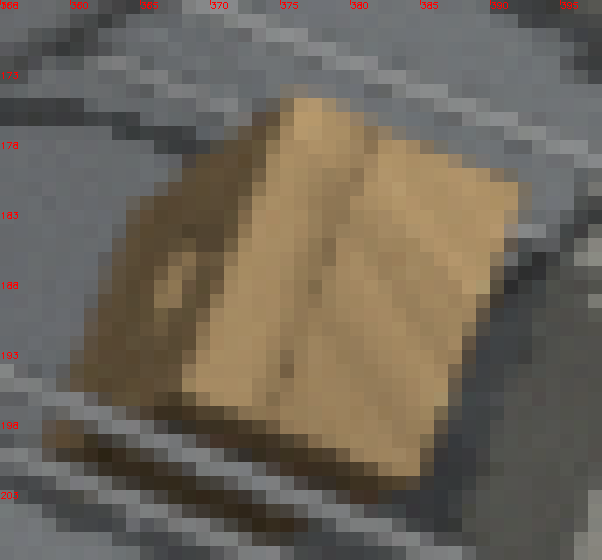

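View pics/d2.png

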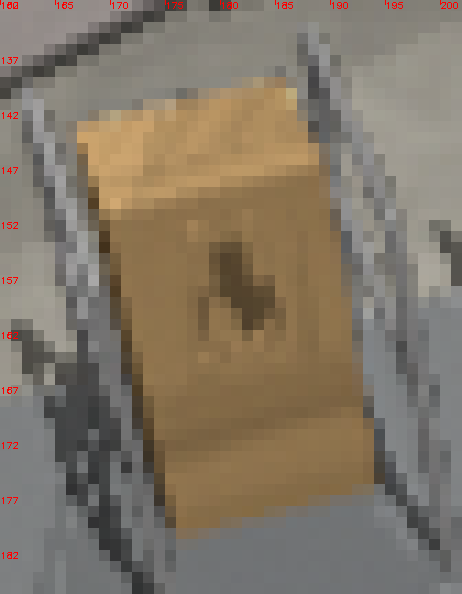

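View pics/d4.png

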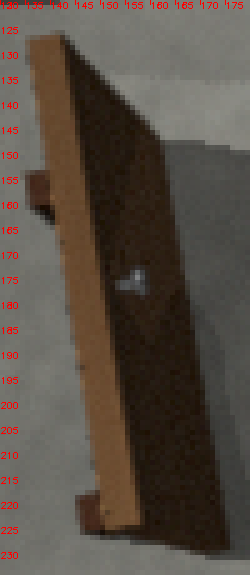

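View pics/d5.png

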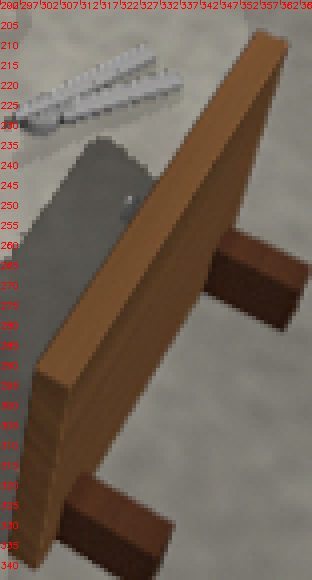

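Run:
```python
from h import *
S=load("scene0");T=load("top0")
# masks
t=T["pixels"].astype(int);hsv=cv2.cvtColor(T["pixels"],cv2.COLOR_BGR2HSV)
def comp(f,x0,y0,x1,y1,vmin,smin,vmax=255):
    h=cv2.cvtColor(f["pixels"],cv2.COLOR_BGR2HSV)[y0:y1,x0:x1]
    m=((h[...,0]<25)&(h[...,1]>smin)&(h[...,2]>vmin)&(h[...,2]<vmax)).astype(np.uint8)
    n,l,st,_=cv2.connectedComponentsWithStats(m,connectivity=4);k=1+st[1:,4].argmax()
    c=max(cv2.findContours((l==k).astype(np.uint8),0,2)[0],key=cv2.contourArea)
    q=cv2.boxPoints(cv2.minAreaRect(c))+[x0,y0]
    return st[k,4],q,c[:,0]+[x0,y0]
for nm,a in(("panel top T",(T,128,120,165,232,85,90)),("box top T",(T,355,168,398,208,125,90)),("panel top S",(S,285,200,370,345,110,90))):
    n,q,c=comp(*a);print(nm,n,q.round(1).tolist()); print("  approx",(cv2.approxPolyDP(c.astype(np.float32).reshape(-1,1,2),2.,True)).reshape(-1,2).tolist())
X=tri(T,[(142,126),(157.5,224),(135.5,126.5),(150,224.5)],S,[(299.5,292),(355,206.5),(308.5,297),(363.5,209.5)])
print("panel corners",X.round(4).tolist())
print("screw head",tri(T,[(156,175)],S,[(324,246)]).round(4))
for z in(.175,.185,.195): print(z,plane(T,[(142,126),(157.5,224)],z).round(4).tolist())
bt=[(376,174.5),(392.2,181.5),(384.5,201.8),(367.8,195.5)]
bs=[(168,149.5+1),(167,143),(186.5,139),(189,147)]
print("box T",plane(T,bt,.118).round(4).tolist())
# scene corners: left-near,(back face top edge) L=(169.5,150.5) R=(189,147); far L=(166.8,143) R=(186.5,139)
print("tri",tri(T,[(376,174.5),(392.2,181.5),(384.5,201.8),(367.8,195.5)],S,[(169.5,150.7),(166.8,142.8),(186.3,138.8),(189,147)]).round(4).tolist())
```

```text
panel top T 668 [[134.8, 127.5], [141.9, 126.4], [157.5, 224.3], [150.4, 225.4]]
  approx [[138.0, 127.0], [136.0, 134.0], [150.0, 223.0], [153.0, 225.0], [157.0, 224.0], [142.0, 131.0], [141.0, 127.0]]
box top T 398 [[367.3, 195.3], [375.3, 174.4], [391.9, 180.7], [383.9, 201.7]]
  approx [[376.0, 175.0], [368.0, 195.0], [384.0, 201.0], [391.0, 181.0]]
panel top S 829 [[301.1, 291.4], [357.1, 206.1], [364.8, 211.2], [308.8, 296.4]]
  approx [[363.0, 210.0], [356.0, 208.0], [302.0, 292.0], [308.0, 295.0], [311.0, 293.0]]
panel corners [[0.6743, 0.2836, 0.176], [0.4401, 0.2392, 0.179], [0.6724, 0.2996, 0.1771], [0.4385, 0.2566, 0.1814]]
screw head [[0.5575 0.25   0.1638]]
0.175 [[0.6746, 0.2842, 0.175], [0.4398, 0.2413, 0.175]]
0.185 [[0.671, 0.2808, 0.185], [0.439, 0.2385, 0.185]]
0.195 [[0.6674, 0.2775, 0.195], [0.4381, 0.2356, 0.195]]
box T [[0.5576, -0.2802, 0.118], [0.5393, -0.3186, 0.118], [0.4895, -0.2966, 0.118], [0.5057, -0.2571, 0.118]]
tri [[0.557, -0.2796, 0.1187], [0.5392, -0.3185, 0.1174], [0.4883, -0.2955, 0.1174], [0.5058, -0.2575, 0.1158]]
```

```bash
cat >> h.py <<'E'
from scipy.spatial.transform import Rotation as Ro
def down(a):
    a=np.radians(a);return np.array([[np.cos(a),np.sin(a),0],[np.sin(a),-np.cos(a),0],[0,0,-1]])
def plan(p,a,n=None,st=None,maxs=.9):
    """rows to reach position p, yaw a; prints tool-frame unit rows"""
    if st is None:
        from plant import r
        st=r.get_state()
    R0=np.array(st["tcp_rot"]);p0=np.array(st["tool_pos"]);R1=down(a)
    rv=Ro.from_matrix(R0.T@R1).as_rotvec();d=np.array(p)-p0
    if n is None:n=int(max(np.ceil(np.abs(d).max()*1.2/.04/maxs),np.ceil(np.linalg.norm(rv)/np.radians(6)/.95),1))
    for i in range(n):
        Ri=R0@Ro.from_rotvec(rv*i/n).as_matrix()
        print((Ri.T@d/n/.04).round(2).tolist()+(rv/n/np.radians(6)).round(2).tolist())
    print("n",n)
E
python3 - <<'E'
from h import *
S=load("scene0");T=load("top0")
plan([.523,-.288,.235],-23.8)
print("saucer",plane(T,[(256,163)],.018),"opener",plane(T,[(222,222),(215,263),(207,262)],.01).round(3).tolist(),"mug",plane(T,[(286,257)],.08).round(3))
crop(T,140,160,175,190,16,"pics/e1.png")
crop(S,310,232,340,260,16,"pics/e2.png")
E
```

```text
[0.9, -0.25, -0.01, -0.0, 0.0, 0.8]
[0.88, -0.32, -0.01, -0.0, 0.0, 0.8]
[0.85, -0.39, -0.01, -0.0, 0.0, 0.8]
[0.81, -0.46, -0.01, -0.0, 0.0, 0.8]
[0.77, -0.53, -0.01, -0.0, 0.0, 0.8]
[0.73, -0.59, -0.01, -0.0, 0.0, 0.8]
[0.67, -0.65, -0.01, -0.0, 0.0, 0.8]
[0.62, -0.7, -0.01, -0.0, 0.0, 0.8]
[0.56, -0.75, -0.01, -0.0, 0.0, 0.8]
[0.49, -0.8, -0.01, -0.0, 0.0, 0.8]
n 10
saucer [[0.61717562 0.01623917 0.018     ]] opener [[0.456, 0.111, 0.01], [0.347, 0.13, 0.01], [0.35, 0.152, 0.01]] mug [[ 0.36  -0.056  0.08 ]]
```

View pics/e1.png

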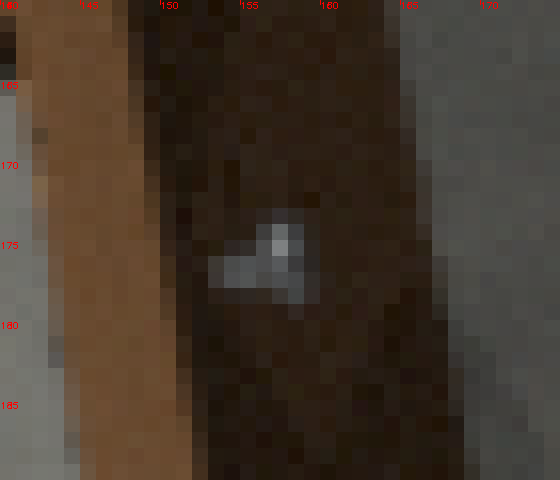

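View pics/e2.png

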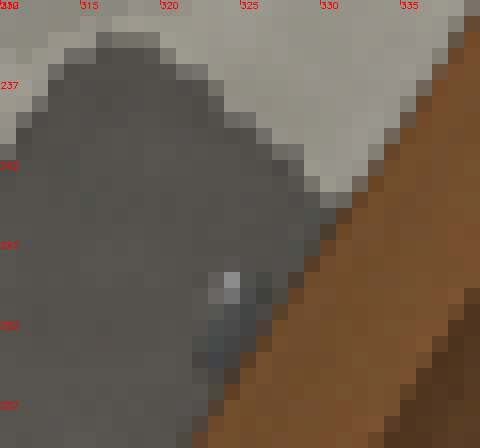

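Run:
```python
from h import *
S=load("scene0");T=load("top0")
X=plane(T,[(157.8,176),(157.3,176)],.148);print(X.round(4).tolist())
u=np.array([.983,.184,0]);n=np.array([-.184,.983,0]);P0=np.array([.4401,.2405,.148])
for x in X: print("along",(x-P0)@u,"out",-(x-P0)@n)
# predicted outlines for hypotheses
for al in(.115,.119,.123):
    c=P0+u*al-n*.012
    ring=[c+7e-3*(u*np.cos(t)+np.array([0,0,1])*np.sin(t)) for t in np.arange(0,6.28,np.pi/2)]
    print(al,c.round(4),proj(T,ring).round(1).tolist(),proj(S,ring).round(1).tolist())
```

```text
[[0.5579, 0.251, 0.148], [0.5579, 0.2522, 0.148]]
along 0.11769289264926927 out 0.011360928247628105
along 0.11793896237455143 out 0.010174208625988949
0.115 [0.5554 0.2499 0.148 ] [[157.8, 174.2], [157.4, 176.4], [158.7, 179.8], [159.0, 177.6]] [[322.6, 252.8], [324.6, 248.2], [325.8, 248.0], [323.7, 252.5]]
0.119 [0.5593 0.2506 0.148 ] [[157.5, 172.6], [157.2, 174.8], [158.4, 178.2], [158.8, 176.0]] [[321.6, 254.1], [323.7, 249.5], [324.9, 249.3], [322.8, 253.9]]
0.123 [0.5632 0.2513 0.148 ] [[157.2, 171.0], [156.9, 173.2], [158.2, 176.6], [158.5, 174.4]] [[320.7, 255.5], [322.8, 250.9], [323.9, 250.7], [321.9, 255.3]]
```

apply_moves:
  plan:
    - [0.9, -0.25, 0, 0, 0, 0.8, 1]
    - [0.88, -0.32, 0, 0, 0, 0.8, 1]
    - [0.85, -0.39, 0, 0, 0, 0.8, 1]
    - [0.81, -0.46, 0, 0, 0, 0.8, 1]
    - [0.77, -0.53, 0, 0, 0, 0.8, 1]
    - [0.73, -0.59, 0, 0, 0, 0.8, 1]
    - [0.67, -0.65, 0, 0, 0, 0.8, 1]
    - [0.62, -0.7, 0, 0, 0, 0.8, 1]
    - [0.56, -0.75, 0, 0, 0, 0.8, 1]
    - [0.49, -0.8, 0, 0, 0, 0.8, 1]

```text
t: 0.93
tool_pos: [0.5246, -0.288, 0.2308]
tcp_rot: [[0.911, -0.411, -0.001], [-0.411, -0.911, 0.001], [-0.001, -0.0, -1.0]]
force: [0.9, 0.0, 0.3]
width: 0.0855
```

apply_moves:
  plan:
    - [-0.04, 0.02, 0.8, 0, 0, 0, 1]
    - [0, 0, 0.8, 0, 0, 0, 1]
    - [0, 0, 0.8, 0, 0, 0, 1]
    - [0, 0, 0.6, 0, 0, 0, 1]
    - [0, 0, 0.4, 0, 0, 0, 1]
    - [0, 0, 0.3, 0, 0, 0, 1]
    - [0, 0, 0.2, 0, 0, 0, 1]
    - [0, 0, 0.1, 0, 0, 0, 1]

```text
t: 1.6
tool_pos: [0.5215, -0.2894, 0.0703]
tcp_rot: [[0.913, -0.408, -0.001], [-0.408, -0.913, 0.001], [-0.001, -0.0, -1.0]]
force: [-0.5, 1.5, 0.9]
width: 0.0859
```

Run:
```python
from plant import r
from h import *
f=r.grab_frame("scene");crop(f,130,90,240,210,5,"pics/g1.png")
```

```text
(no output)
```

View pics/g1.png

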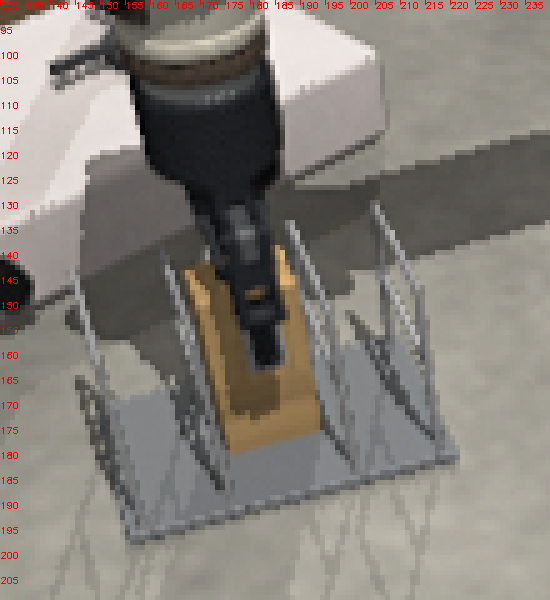

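apply_moves:
  plan:
    - [0, 0, 0, 0, 0, 0, 0]
    - [0, 0, 0, 0, 0, 0, -0.4]
    - [0, 0, 0, 0, 0, 0, -1]
    - [0, 0, 0, 0, 0, 0, -1]
    - [0, 0, 0, 0, 0, 0, -1]
    - [0, 0, 0, 0, 0, 0, -1]
    - [0, 0, 0, 0, 0, 0, -1]
  newtons: 45

```text
t: 2.23
tool_pos: [0.5226, -0.2901, 0.0726]
tcp_rot: [[0.913, -0.408, 0.002], [-0.408, -0.913, -0.001], [0.002, 0.0, -1.0]]
force: [-0.6, 1.1, 5.8]
width: 0.0437
```

apply_moves:
  plan:
    - [0, 0, -0.3, 0, 0, 0, -1]
    - [0, 0, -0.5, 0, 0, 0, -1]
    - [0, 0, -0.6, 0, 0, 0, -1]
    - [0, 0, -0.7, 0, 0, 0, -1]
    - [0, 0, -0.7, 0, 0, 0, -1]
    - [0, 0, -0.6, 0, 0, 0, -1]
    - [0, 0, -0.5, 0, 0, 0, -1]
    - [0, 0, -0.2, 0, 0, 0, -1]
    - [0, 0, 0, 0, 0, 0, -1]

```text
t: 2.98
tool_pos: [0.5225, -0.2903, 0.2376]
tcp_rot: [[0.913, -0.408, 0.003], [-0.408, -0.913, -0.003], [0.004, 0.001, -1.0]]
force: [0.7, 0.3, -2.7]
width: 0.0436
```

Run:
```python
from plant import r
from h import *
f=r.grab_frame("scene");cv2.imwrite("pics/l1.png",f["pixels"])
plan([.49,.03,.235],10.5)
```

```text
[-0.36, -0.63, 0.0, 0.0, -0.0, -0.52]
[-0.33, -0.65, 0.0, 0.0, -0.0, -0.52]
[-0.29, -0.67, 0.0, 0.0, -0.0, -0.52]
[-0.25, -0.68, 0.0, 0.0, -0.0, -0.52]
[-0.22, -0.7, 0.0, 0.0, -0.0, -0.52]
[-0.18, -0.71, 0.0, 0.0, -0.0, -0.52]
[-0.14, -0.72, 0.0, 0.0, -0.0, -0.52]
[-0.1, -0.72, 0.0, 0.0, -0.0, -0.52]
[-0.06, -0.73, 0.0, 0.0, -0.0, -0.52]
[-0.02, -0.73, 0.0, 0.0, -0.0, -0.52]
[0.02, -0.73, 0.0, 0.0, -0.0, -0.52]
n 11
```

View pics/l1.png

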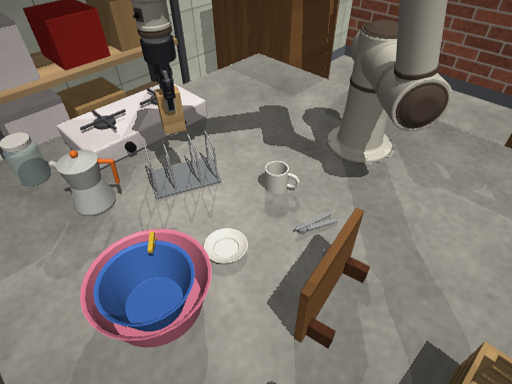

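apply_moves:
  plan:
    - [-0.18, -0.32, 0, 0, 0, -0.26, -1]
    - [-0.36, -0.63, 0, 0, 0, -0.52, -1]
    - [-0.31, -0.66, 0, 0, 0, -0.52, -1]
    - [-0.27, -0.68, 0, 0, 0, -0.52, -1]
    - [-0.24, -0.69, 0, 0, 0, -0.52, -1]
    - [-0.2, -0.7, 0, 0, 0, -0.52, -1]
    - [-0.16, -0.71, 0, 0, 0, -0.52, -1]
    - [-0.12, -0.72, 0, 0, 0, -0.52, -1]
    - [-0.08, -0.72, 0, 0, 0, -0.52, -1]
    - [-0.04, -0.73, 0, 0, 0, -0.52, -1]

```text
t: 3.87
tool_pos: [0.4914, -0.0118, 0.2329]
tcp_rot: [[0.995, 0.101, -0.004], [0.101, -0.995, 0.001], [-0.004, -0.002, -1.0]]
force: [1.6, 0.2, -3.0]
width: 0.0434
```

apply_moves:
  plan:
    - [0, -0.73, 0, 0, 0, -0.52, -1]
    - [0.02, -0.4, 0, 0, 0, -0.26, -1]
    - [0, 0, 0, 0, 0, 0, -1]

```text
t: 4.12
tool_pos: [0.4866, 0.0348, 0.2328]
tcp_rot: [[0.983, 0.184, -0.005], [0.184, -0.983, 0.003], [-0.004, -0.003, -1.0]]
force: [0.8, 0.2, -4.1]
width: 0.0433
```

Run:
```python
from plant import r
from h import *
for n in("scene","top"):
    f=r.grab_frame(n);cv2.imwrite(f"pics/m_{n}.png",f["pixels"]);pickle.dump(f,open(f"pics/m_{n}.pkl","wb"))
```

```text
(no output)
```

View pics/m_scene.png

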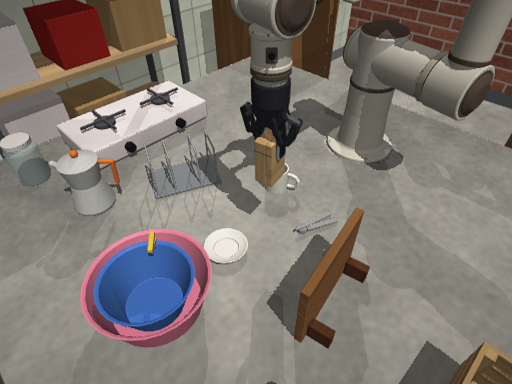

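View pics/m_top.png

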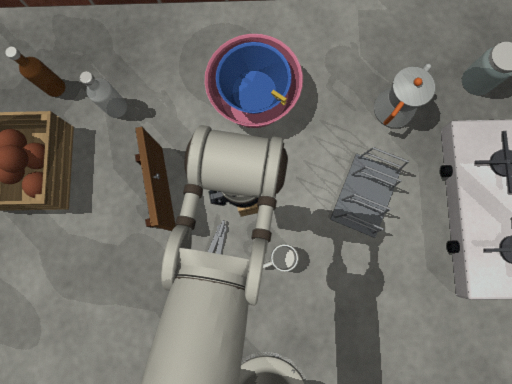

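apply_moves:
  plan:
    - [0, 0, 0.4, 0, 0, 0, -1]
    - [0, 0, 0.7, 0, 0, 0, -1]
    - [0, 0, 0.8, 0, 0, 0, -1]
    - [0, 0, 0.8, 0, 0, 0, -1]
    - [0, 0, 0.6, 0, 0, 0, -1]
    - [0, 0, 0.4, 0, 0, 0, -1]
    - [0, 0, 0.2, 0, 0, 0, -1]
    - [0, 0, 0.1, 0, 0, 0, -1]
    - [0, 0, 0, 0, 0, 0, -1]

```text
t: 4.97
tool_pos: [0.4887, 0.0305, 0.0747]
tcp_rot: [[0.984, 0.177, -0.001], [0.177, -0.984, 0.0], [-0.001, -0.0, -1.0]]
force: [-0.6, 0.1, -2.7]
width: 0.0437
```

Run:
```python
from plant import r
from h import *
f=r.grab_frame("scene");crop(f,210,80,330,230,4,"pics/p1.png")
```

```text
(no output)
```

View pics/p1.png

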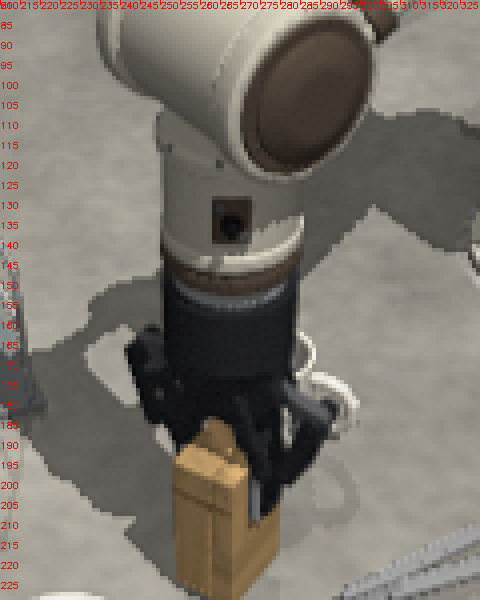

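apply_moves:
  plan:
    - [0, 0, 0.1, 0, 0, 0, -1]
    - [0, 0, 0.06, 0, 0, 0, -1]
    - [0, 0, 0.05, 0, 0, 0, -1]
    - [0, 0, 0, 0, 0, 0, -1]

```text
t: 5.35
tool_pos: [0.489, 0.0309, 0.0669]
tcp_rot: [[0.984, 0.178, -0.0], [0.178, -0.984, -0.0], [-0.0, -0.0, -1.0]]
force: [0.3, -0.5, -2.7]
width: 0.0437
```

apply_moves:
  plan:
    - [0, 0, 0.04, 0, 0, 0, -1]
    - [0, 0, 0.02, 0, 0, 0, -1]
    - [0, 0, 0, 0, 0, 0, -1]

```text
t: 5.6
tool_pos: [0.4893, 0.0309, 0.0647]
tcp_rot: [[0.984, 0.178, 0.0], [0.178, -0.984, -0.0], [0.0, 0.0, -1.0]]
force: [0.3, 0.0, -3.8]
width: 0.043
```

apply_moves:
  plan:
    - [0, 0, 0.03, 0, 0, 0, -1]
    - [0, 0, 0, 0, 0, 0, -1]

```text
t: 5.77
tool_pos: [0.4895, 0.0309, 0.0646]
tcp_rot: [[0.984, 0.178, 0.0], [0.178, -0.984, -0.0], [0.0, 0.0, -1.0]]
force: [-4.8, 0.8, 7.4]
width: 0.0435
```

apply_moves:
  plan:
    - [0, 0, 0, 0, 0, 0, 0.2]
    - [0, 0, 0, 0, 0, 0, 0.4]
    - [0, 0, 0, 0, 0, 0, 0.8]
    - [0, 0, 0, 0, 0, 0, 1]
    - [0, 0, 0, 0, 0, 0, 1]
    - [0, 0, -0.3, 0, 0, 0, 1]
    - [0, 0, -0.6, 0, 0, 0, 1]
    - [0, 0, -0.8, 0, 0, 0, 1]
    - [0, 0, -0.8, 0, 0, 0, 1]
    - [0, 0, -0.5, 0, 0, 0, 1]

```text
t: 6.6
tool_pos: [0.4903, 0.0307, 0.1866]
tcp_rot: [[0.984, 0.178, 0.004], [0.178, -0.984, -0.001], [0.004, 0.001, -1.0]]
force: [1.2, -0.4, 1.2]
width: 0.0854
```

apply_moves:
  plan:
    - [-0.8, 0, -0.5, 0, 0, -0.9, 1]
    - [-0.9, 0, -0.4, 0, 0, -0.9, 1]
    - [-0.8, -0.2, 0, 0, 0, -0.9, 1]
    - [-0.8, -0.4, 0, 0, 0, -0.9, 1]
    - [-0.4, -0.3, 0, 0, 0, -0.9, 1]
    - [0, 0, 0, 0, 0, -0.9, 1]
    - [0, 0, 0, 0, 0, -0.9, 1]
    - [0, 0, 0, 0, 0, -0.9, 1]

```text
t: 7.27
tool_pos: [0.3343, 0.0132, 0.2194]
tcp_rot: [[0.592, 0.806, 0.001], [0.806, -0.592, -0.0], [0.0, 0.001, -1.0]]
force: [-0.3, 0.2, -1.0]
width: 0.0853
```

Run:
```python
from plant import r
from h import *
for n in("scene","top"):
    f=r.grab_frame(n);cv2.imwrite(f"pics/n_{n}.png",f["pixels"]);pickle.dump(f,open(f"pics/n_{n}.pkl","wb"))
```

```text
(no output)
```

View pics/n_scene.png

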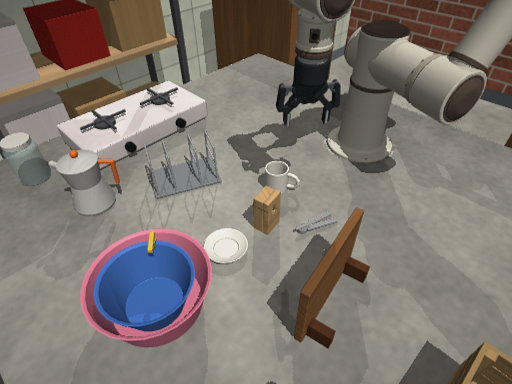

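View pics/n_top.png

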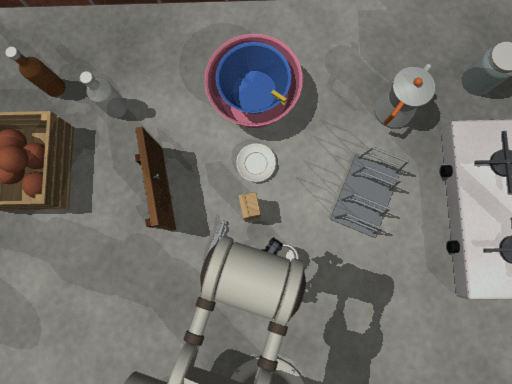

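Run:
```python
from h import *
S=load("n_scene");T=load("n_top")
crop(T,232,186,270,226,14,"pics/q1.png")
crop(S,246,180,288,240,10,"pics/q2.png")
```

```text
(no output)
```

View pics/q1.png

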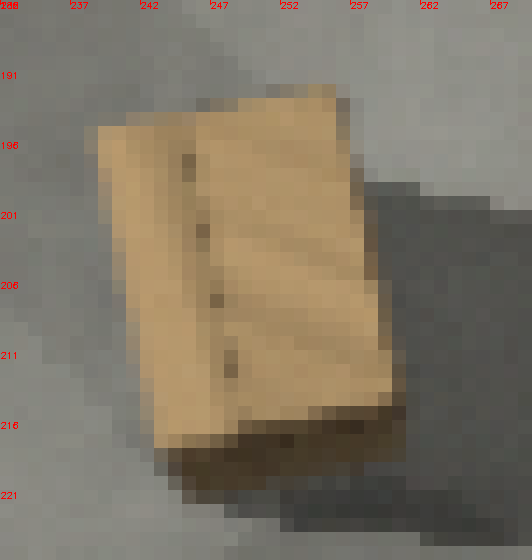

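View pics/q2.png

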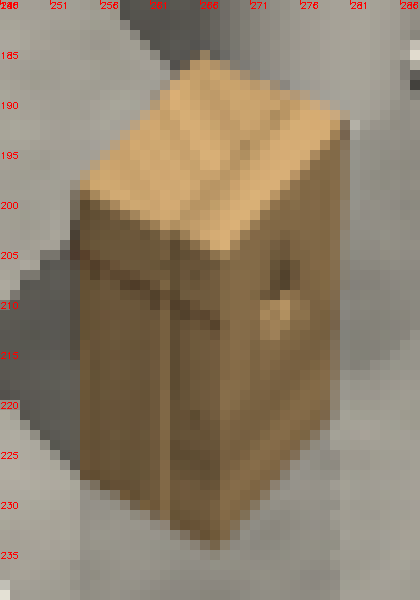

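Run:
```python
from h import *
S=load("n_scene");T=load("n_top")
t=np.array([(239,195),(256,192),(260.3,214.5),(243,218)])-.5
s=np.array([(268.5,205.5),(254,198.5),(266,186),(280.5,192)])-.5
X=tri(T,t,S,s);print(X.round(4).tolist(),X.mean(0))
P=plane(T,t,.110);print("top@.11",P.round(4).tolist(),P.mean(0))
P2=plane(S,s,.110);print("scene@.11",P2.mean(0))
for Q in(X,P,P2):
    bx=(Q[0]+Q[3]-Q[1]-Q[2])/2;by=(Q[3]+Q[2]-Q[0]-Q[1])/2
    print(np.linalg.norm(bx[:2]),np.degrees(np.arctan2(bx[1],bx[0])),np.linalg.norm(by[:2]),np.degrees(np.arctan2(by[1],by[0]))-90)
# panel with -.5
t=np.array([(142,126),(157.5,224)])
S0=load("scene0");T0=load("top0")
plan([.4893,.0309,.205],100.4)
```

```text
[[0.5146, 0.0598, 0.1109], [0.5214, 0.0176, 0.1103], [0.4661, 0.007, 0.1085], [0.4582, 0.0494, 0.1101]] [0.49007625 0.03345641 0.1099368 ]
top@.11 [[0.5153, 0.0592, 0.11], [0.522, 0.0169, 0.11], [0.4658, 0.0072, 0.11], [0.4578, 0.0499, 0.11]] [0.49023293 0.03330637 0.11      ]
scene@.11 [0.49000222 0.03374159 0.11      ]
0.04292233792557747 99.84558698586646 0.05684778004706798 -259.37602532507594
0.04310837786338208 99.80403271794194 0.05765261968583789 -260.44695497985583
0.04208066161504732 101.05247437887624 0.055035531324214605 -258.7781466236396
[0.3, 0.32, 0.04, 0.0, 0.0, -0.87]
[0.27, 0.34, 0.04, 0.0, 0.0, -0.87]
[0.23, 0.36, 0.04, 0.0, 0.0, -0.87]
[0.2, 0.38, 0.04, 0.0, 0.0, -0.87]
[0.16, 0.4, 0.04, 0.0, 0.0, -0.87]
[0.13, 0.41, 0.04, 0.0, 0.0, -0.87]
[0.09, 0.42, 0.04, 0.0, 0.0, -0.87]
[0.05, 0.43, 0.04, 0.0, 0.0, -0.87]
[0.01, 0.43, 0.04, 0.0, 0.0, -0.87]
n 9
```

apply_moves:
  plan:
    - [0.3, 0.32, 0, 0, 0, -0.87, 1]
    - [0.27, 0.34, 0, 0, 0, -0.87, 1]
    - [0.23, 0.36, 0, 0, 0, -0.87, 1]
    - [0.2, 0.38, 0, 0, 0, -0.87, 1]
    - [0.16, 0.4, 0, 0, 0, -0.87, 1]
    - [0.13, 0.41, 0, 0, 0, -0.87, 1]
    - [0.09, 0.42, 0, 0, 0, -0.87, 1]
    - [0.05, 0.43, 0, 0, 0, -0.87, 1]
    - [0.01, 0.43, 0, 0, 0, -0.85, 1]
    - [0, 0, 0, 0, 0, 0, 1]

```text
t: 8.2
tool_pos: [0.4906, 0.0315, 0.219]
tcp_rot: [[-0.179, 0.984, 0.001], [0.984, 0.179, 0.0], [0.0, 0.001, -1.0]]
force: [-0.4, -0.2, -0.6]
width: 0.0853
```

Run:
```python
from h import *
plan([.4895,.0309,.15],100.3)
```

```text
[-0.0, -0.01, 0.58, 0.0, -0.0, 0.0]
[-0.0, -0.01, 0.58, 0.0, -0.0, 0.0]
[-0.0, -0.01, 0.58, 0.0, -0.0, 0.0]
n 3
```

apply_moves:
  plan:
    - [0, -0.03, 0.7, 0, 0, 0, 1]
    - [0, 0, 0.8, 0, 0, 0, 1]
    - [0, 0, 0.8, 0, 0, 0, 1]
    - [0, 0, 0.6, 0, 0, 0, 1]
    - [0, 0, 0.4, 0, 0, 0, 1]
    - [0, 0, 0.3, 0, 0, 0, 1]
    - [0, 0, 0.2, 0, 0, 0, 1]
    - [0, 0, 0.1, 0, 0, 0, 1]
    - [0, 0, 0, 0, 0, 0, 1]

```text
t: 8.95
tool_pos: [0.4868, 0.0312, 0.0628]
tcp_rot: [[-0.177, 0.984, -0.001], [0.984, 0.177, 0.0], [0.0, -0.001, -1.0]]
force: [-0.7, 0.2, 0.5]
width: 0.0857
```

Run:
```python
from plant import r
from h import *
f=r.grab_frame("scene");crop(f,210,80,330,250,3,"pics/p2.png")
```

```text
(no output)
```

View pics/p2.png

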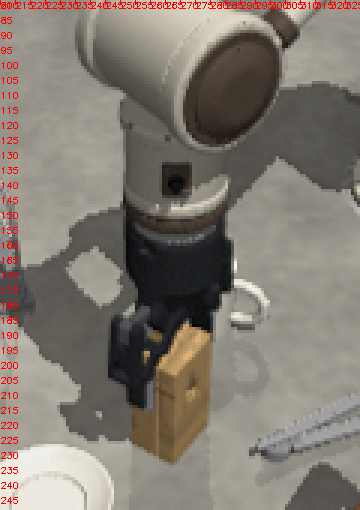

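apply_moves:
  plan:
    - [0, 0.06, 0, 0, 0, 0, 1]
    - [0, 0, 0, 0, 0, 0, 0.6]
    - [0, 0, 0, 0, 0, 0, 0.45]
    - [0, 0, 0, 0, 0, 0, 0.2]
    - [0, 0, 0, 0, 0, 0, -1]
    - [0, 0, 0, 0, 0, 0, -1]
    - [0, 0, 0, 0, 0, 0, -1]
    - [0, 0, 0, 0, 0, 0, -1]
  newtons: 40

```text
t: 9.67
tool_pos: [0.4904, 0.0315, 0.0641]
tcp_rot: [[-0.179, 0.984, 0.001], [0.984, 0.179, -0.0], [-0.0, 0.001, -1.0]]
force: [-2.3, -0.0, 6.2]
width: 0.0575
```

Run:
```python
from h import *
S=load("scene0");T=load("top0")
def edge(f,rows,guess,chan,w=5):
    pts=[]
    img=f["pixels"].astype(float)
    for y in rows:
        x0=guess(y);xs=np.arange(int(round(x0))-w,int(round(x0))+w+1)
        p=img[y,xs]@chan;g=np.abs(np.diff(p));k=g.argmax();k0,k1=max(k-1,0),min(k+2,len(g));
        pts.append(((xs[:-1][k0:k1]+.5)@g[k0:k1]/g[k0:k1].sum(),y))
    p=np.array(pts);
    for _ in range(4):
        c=np.polyfit(p[:,1],p[:,0],1);e=p[:,0]-np.polyval(c,p[:,1]);p=p[np.abs(e)<max(2*e.std(),.25)]
    print("edge",c,e.std(),len(p));return c
cT=edge(T,range(132,220),lambda y:142+(y-126)*15.5/98,np.array([0,0,1.]),4)
cS=edge(S,range(212,286),lambda y:355-(y-206.5)*55.5/85.5,np.array([-1.,0,1]),5)
def pl(f,c):
    K,R,t=cam(f);l=np.array([1,-c[0],-c[1]]) # u - a v - b=0
    P=K@np.c_[R,t];return P.T@l
A=np.array([pl(T,cT),pl(S,cS)])
d=np.cross(A[0,:3],A[1,:3]);d/=np.linalg.norm(d)
for x in(.46,.557,.65):
    M=np.vstack([A[:,:3],[1,0,0]]);print(np.linalg.solve(M,[-A[0,3],-A[1,3],x]).round(4))
print("dir",d.round(4),np.degrees(np.arctan2(d[1],d[0])))
print("head", plane(T,[(157.3,175.5)],.148).round(4))
```

```text
edge [  0.16384249 121.04558889] 0.09061782634672938 88
edge [ -0.66328617 493.46074514] 0.08482164864925187 74
[0.46  0.244 0.177]
[0.557  0.2622 0.1772]
[0.65   0.2796 0.1775]
dir [0.9829 0.1842 0.0029] 10.614073799006812
head [[0.5591 0.2522 0.148 ]]
```

apply_moves:
  plan:
    - [0, 0, -0.2, 0, 0, 0, -1]
    - [0, 0, -0.4, 0, 0, 0, -1]
    - [0, 0, -0.6, 0, 0, 0, -1]
    - [0, 0, -0.5, 0, 0, 0, -1]
    - [0, 0, -0.2, 0, 0, 0, -1]
    - [0, 0, 0, 0, 0, 0, -1]

```text
t: 10.17
tool_pos: [0.4912, 0.0314, 0.1412]
tcp_rot: [[-0.179, 0.984, 0.004], [0.984, 0.179, -0.001], [-0.001, 0.004, -1.0]]
force: [0.2, 0.2, -3.4]
width: 0.0575
```

Run:
```python
from h import *
plan([.5685,.2007,.1433],100.6,n=8)
from plant import r
f=r.grab_frame("scene");crop(f,210,80,330,250,3,"pics/p3.png")
```

```text
[0.48, 0.33, -0.01, 0.0, 0.0, -0.01]
[0.48, 0.33, -0.01, 0.0, 0.0, -0.01]
[0.48, 0.33, -0.01, 0.0, 0.0, -0.01]
[0.48, 0.33, -0.01, 0.0, 0.0, -0.01]
[0.48, 0.33, -0.01, 0.0, 0.0, -0.01]
[0.48, 0.33, -0.01, 0.0, 0.0, -0.01]
[0.48, 0.33, -0.01, 0.0, 0.0, -0.01]
[0.48, 0.33, -0.01, 0.0, 0.0, -0.01]
n 8
```

View pics/p3.png

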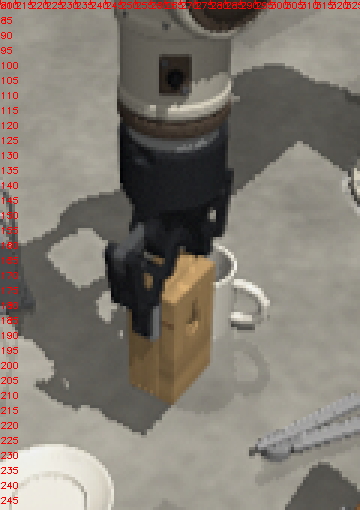

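Box is held upright, keyhole (≈275,187) facing the panel side. Moving to a standoff before the screw.

apply_moves:
  plan:
    - [0.25, 0.17, 0, 0, 0, -0.01, -1]
    - [0.45, 0.33, 0, 0, 0, -0.01, -1]
    - [0.5, 0.35, -0.01, 0, 0, -0.01, -1]
    - [0.55, 0.35, -0.01, 0, 0, -0.01, -1]
    - [0.55, 0.35, -0.01, 0, 0, -0.01, -1]
    - [0.5, 0.35, -0.01, 0, 0, -0.01, -1]
    - [0.45, 0.33, 0, 0, 0, 0, -1]
    - [0.38, 0.26, 0, 0, 0, 0, -1]
    - [0.2, 0.15, 0, 0, 0, 0, -1]
    - [0, 0, 0, 0, 0, 0, -1]

```text
t: 11.05
tool_pos: [0.5651, 0.2035, 0.139]
tcp_rot: [[-0.187, 0.982, -0.003], [0.982, 0.187, 0.0], [0.001, -0.002, -1.0]]
force: [0.6, -0.6, -3.1]
width: 0.0576
```

Run:
```python
from plant import r
from h import *
for n in("scene","top"):
    f=r.grab_frame(n);cv2.imwrite(f"pics/a_{n}.png",f["pixels"]);pickle.dump(f,open(f"pics/a_{n}.pkl","wb"))
    if n=="scene":crop(f,270,150,370,300,4,"pics/a1.png")
    else: crop(f,120,110,250,250,4,"pics/a2.png")
plan([.5685,.2007,.1433],100.6,n=1)
```

```text
[-0.04, 0.09, -0.1, -0.03, 0.0, 0.02]
n 1
```

View pics/a1.png

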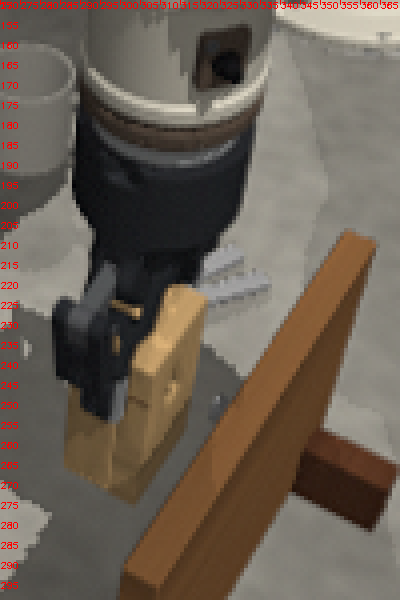

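View pics/a2.png

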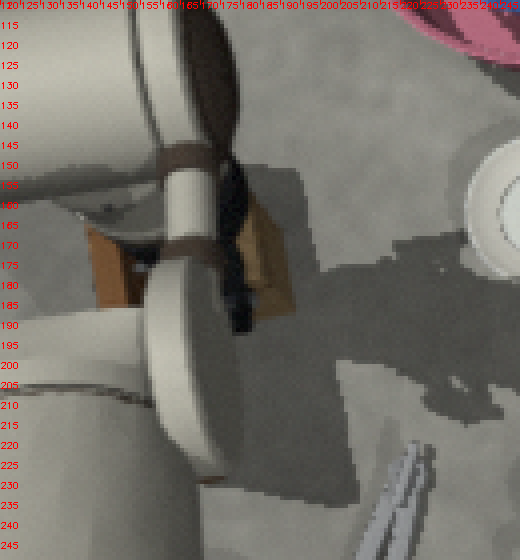

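apply_moves:
  plan:
    - [-0.04, 0.08, -0.1, 0, 0, 0, -1]
    - [0, 0, 0, 0, 0, 0, -1]
    - [0, 0, 0, 0, 0, 0, -1]

```text
t: 11.4
tool_pos: [0.5696, 0.1997, 0.1454]
tcp_rot: [[-0.184, 0.983, 0.001], [0.983, 0.184, -0.0], [-0.0, 0.001, -1.0]]
force: [0.2, -0.3, -3.1]
width: 0.0577
```

Run:
```python
from plant import r
from h import *
st=r.get_state();p=np.array(st["tool_pos"]);R=np.array(st["tcp_rot"]);print(p.round(4),R[:,0].round(4), R[:,2].round(4))
f=r.grab_frame("scene");pickle.dump(f,open(f"pics/b_scene.pkl","wb"))
nx=R[:,0]*[1,1,0];u=R[:,1]*[1,1,0];z=np.array([0,0,1.])
mid=p-z*.0091-nx*.0006+np.array([-.0003,.0025,0])
back=mid+.022*nx
C=[back+.055*z+.029*u,back+.055*z-.029*u,back-.055*z+.029*u,back+z*.013,back+z*.035]
uv=proj(f,C);print(uv.round(1).tolist())
scr=np.array([.5572,.2622,.1472]);h=scr-.012*nx
print("screw head pred",proj(f,[h,h+.007*z]).round(1).tolist())
crop(f,280,205,340,280,8,"pics/b1.png",uv)
```

```text
[0.5696 0.1997 0.1454] [-1.840e-01  9.829e-01 -2.000e-04] [ 9.e-04 -0.e+00 -1.e+00]
[[305.2, 241.4], [319.5, 222.0], [300.4, 275.0], [310.3, 245.3], [311.4, 238.2]]
screw head pred [[323.1, 252.0], [323.5, 249.8]]
```

View pics/b1.png

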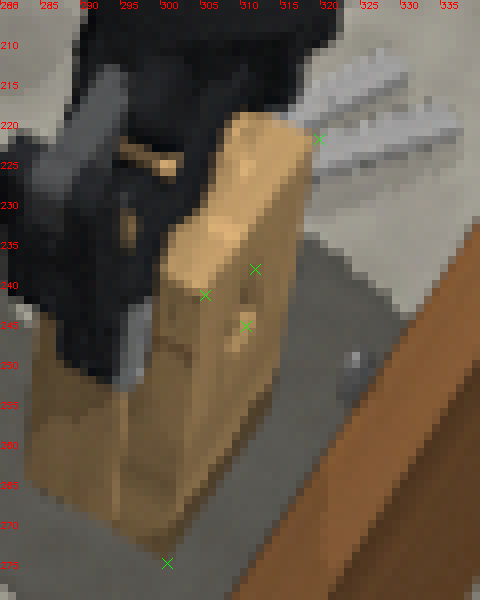

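apply_moves:
  plan:
    - [0.15, -0.02, 0.05, 0, 0, 0, -1]
    - [0.2, 0, 0, 0, 0, 0, -1]
    - [0.15, 0, 0, 0, 0, 0, -1]
    - [0, 0, 0, 0, 0, 0, -1]
    - [0, 0, 0, 0, 0, 0, -1]

```text
t: 11.87
tool_pos: [0.5644, 0.2207, 0.1429]
tcp_rot: [[-0.187, 0.982, 0.0], [0.982, 0.187, -0.0], [-0.0, -0.0, -1.0]]
force: [0.0, 0.3, -2.9]
width: 0.0578
```

```bash
cat >> h.py <<'E'
def rel():
    from plant import r
    st=r.get_state();p=np.array(st["tool_pos"]);R=np.array(st["tcp_rot"])
    n=np.array([-.1842,.9829,0]);u=np.array([.9829,.1842,0]);s=np.array([.5575,.2597,.1472]);d=p-s
    print("t",st["t"],"gap back->panel mm",round((-d@n-.0214)*1e3,2),"lateral",round(d@u*1e3,2),"keyhole-screw z",round((d[2]+.0039)*1e3,2),"tilt",(R.T@np.array([0,0,-1])).round(4)[:2],"yaw",round(np.degrees(np.arctan2(R[1,0],R[0,0])),2),"F",np.round(st["force"],1),"Fn",round(float(np.array(st["force"])@n),1))
E
python3 - <<'E'
from h import *
from plant import r
rel()
f=r.grab_frame("scene");pickle.dump(f,open(f"pics/b2_scene.pkl","wb"))
crop(f,280,205,340,280,8,"pics/b2.png")
E
```

```text
t 11.8667 gap back->panel mm 18.18 lateral -0.39 keyhole-screw z -0.42 tilt [0.0001 0.    ] yaw 100.75 F [ 0.   0.3 -2.9] Fn 0.3
```

View pics/b2.png

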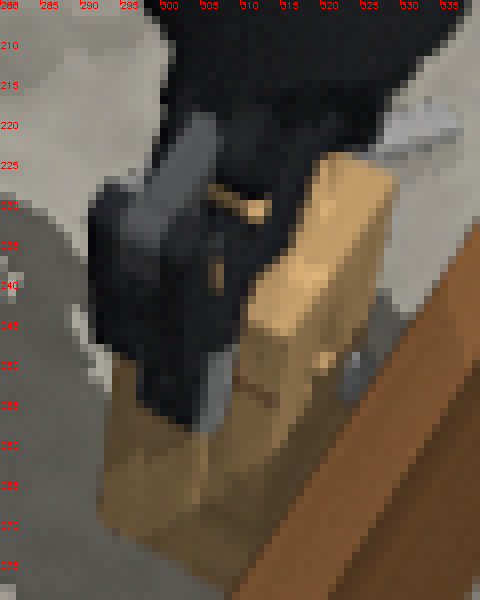

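apply_moves:
  plan:
    - [0.1, 0, -0.01, 0, 0, 0, -1]
    - [0.08, 0, 0, 0, 0, 0, -1]
    - [0.05, 0, 0, 0, 0, 0, -1]
    - [0, 0, 0, 0, 0, 0, -1]

```text
t: 12.25
tool_pos: [0.5628, 0.2296, 0.1433]
tcp_rot: [[-0.186, 0.983, -0.0], [0.983, 0.186, 0.0], [0.0, -0.0, -1.0]]
force: [-0.5, -0.6, -3.6]
width: 0.0576
```

Run:
```python
from h import *
rel()
```

```text
t 12.25 gap back->panel mm 9.18 lateral -0.31 keyhole-screw z 0.02 tilt [-0.0002  0.    ] yaw 100.7 F [-0.5 -0.6 -3.6] Fn -0.5
```

apply_moves:
  plan:
    - [0.06, 0, 0, 0, 0, 0, -1]
    - [0.05, 0, 0, 0, 0, 0, -1]
    - [0, 0, 0, 0, 0, 0, -1]

```text
t: 12.5
tool_pos: [0.562, 0.2338, 0.1433]
tcp_rot: [[-0.186, 0.983, -0.0], [0.983, 0.186, 0.0], [0.0, -0.0, -1.0]]
force: [0.1, 0.8, -3.2]
width: 0.0574
```

Run:
```python
from h import *
rel()
```

```text
t 12.5 gap back->panel mm 4.9 lateral -0.34 keyhole-screw z -0.04 tilt [-0.0002  0.0001] yaw 100.69 F [ 0.1  0.8 -3.2] Fn 0.7
```

apply_moves:
  plan:
    - [0.05, 0, 0, 0, 0, 0, -1]
    - [0.03, 0, 0, 0, 0, 0, -1]
    - [0, 0, 0, 0, 0, 0, -1]

```text
t: 12.75
tool_pos: [0.5614, 0.2368, 0.1433]
tcp_rot: [[-0.185, 0.983, -0.0], [0.983, 0.185, 0.0], [0.0, -0.0, -1.0]]
force: [-0.1, -0.8, -3.4]
width: 0.0577
```

Run:
```python
from h import *
rel()
from plant import r
f=r.grab_frame("scene")
crop(f,280,205,350,280,8,"pics/b3.png")
```

```text
t 12.75 gap back->panel mm 1.79 lateral -0.33 keyhole-screw z -0.01 tilt [-0.0001  0.    ] yaw 100.69 F [-0.1 -0.8 -3.4] Fn -0.7
```

View pics/b3.png

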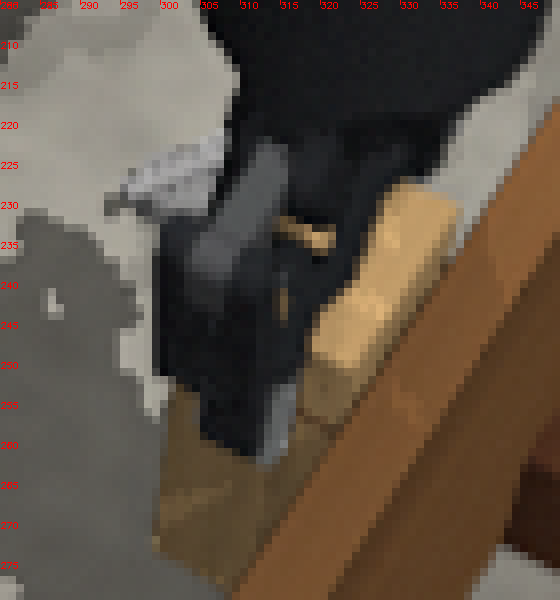

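apply_moves:
  plan:
    - [0.03, 0, 0, 0, 0, 0, -1]
    - [0.02, 0, 0, 0, 0, 0, -1]
    - [0, 0, 0, 0, 0, 0, -1]

```text
t: 13.05
tool_pos: [0.5612, 0.2384, 0.1433]
tcp_rot: [[-0.185, 0.983, 0.0], [0.983, 0.185, -0.0], [-0.0, -0.0, -1.0]]
force: [0.8, -0.8, -3.1]
width: 0.0577
```

Run:
```python
from h import *
rel()
```

```text
t 13.05 gap back->panel mm 0.21 lateral -0.3 keyhole-screw z -0.0 tilt [0.0005 0.    ] yaw 100.68 F [ 0.8 -0.8 -3.1] Fn -1.0
```

apply_moves:
  plan:
    - [0.03, 0, 0, 0, 0, 0, -1]
    - [0.02, 0, 0, 0, 0, 0, -1]
    - [0, 0, 0, 0, 0, 0, -1]

```text
t: 13.3
tool_pos: [0.5612, 0.2384, 0.1434]
tcp_rot: [[-0.185, 0.983, 0.0], [0.983, 0.185, -0.004], [-0.004, -0.001, -1.0]]
force: [0.3, -7.6, -2.0]
width: 0.0577
```

Run:
```python
from h import *
rel()
```

```text
t 13.3 gap back->panel mm 0.18 lateral -0.31 keyhole-screw z 0.09 tilt [0.0039 0.0006] yaw 100.64 F [ 0.3 -7.6 -2. ] Fn -7.5
```

apply_moves:
  plan:
    - [-0.07, 0, 0, 0, 0, 0, -1]
    - [0, 0, 0.08, 0, 0, 0, -1]
    - [0, 0, 0.08, 0, 0, 0, -1]
    - [0, 0, 0.08, 0, 0, 0, -1]
    - [0, 0, 0, 0, 0, 0, -1]

```text
t: 13.72
tool_pos: [0.5605, 0.2379, 0.1324]
tcp_rot: [[-0.186, 0.983, -0.002], [0.983, 0.186, -0.0], [0.0, -0.002, -1.0]]
force: [-0.4, -0.2, -4.0]
width: 0.0578
```

Run:
```python
from h import *
rel()
```

```text
t 13.7167 gap back->panel mm 0.55 lateral -1.11 keyhole-screw z -10.91 tilt [-0.0003  0.0021] yaw 100.69 F [-0.4 -0.2 -4. ] Fn -0.1
```

apply_moves:
  plan:
    - [0, 0.02, 0.08, 0, 0, 0, -1]
    - [0, 0, 0.08, 0, 0, 0, -1]
    - [0, 0, 0.05, 0, 0, 0, -1]
    - [0, 0, 0, 0, 0, 0, -1]

```text
t: 14.05
tool_pos: [0.5617, 0.2379, 0.1245]
tcp_rot: [[-0.185, 0.983, -0.001], [0.983, 0.185, -0.0], [-0.0, -0.001, -1.0]]
force: [-0.4, -0.2, -3.3]
width: 0.0576
```

Run:
```python
from h import *
rel()
```

```text
t 14.05 gap back->panel mm 0.82 lateral 0.12 keyhole-screw z -18.79 tilt [0.    0.001] yaw 100.68 F [-0.4 -0.2 -3.3] Fn -0.1
```

apply_moves:
  plan:
    - [0, 0, 0.04, 0, 0, 0, -1]
    - [0, 0, 0.03, 0, 0, 0, -1]
    - [0, 0, 0, 0, 0, 0, -1]

```text
t: 14.3
tool_pos: [0.562, 0.2379, 0.1223]
tcp_rot: [[-0.185, 0.983, -0.0], [0.983, 0.185, -0.0], [-0.0, -0.0, -1.0]]
force: [-0.9, -0.5, -3.3]
width: 0.0574
```

Run:
```python
from h import *
rel()
```

```text
t 14.3 gap back->panel mm 0.88 lateral 0.39 keyhole-screw z -21.04 tilt [0.     0.0002] yaw 100.68 F [-0.9 -0.5 -3.3] Fn -0.3
```

apply_moves:
  plan:
    - [0, -0.01, 0.03, 0, 0, 0, -1]
    - [0, 0, 0.03, 0, 0, 0, -1]
    - [0, 0, 0, 0, 0, 0, -1]

```text
t: 14.55
tool_pos: [0.5621, 0.238, 0.1213]
tcp_rot: [[-0.185, 0.983, 0.001], [0.983, 0.185, 0.0], [0.0, 0.001, -1.0]]
force: [-3.0, -1.2, 3.5]
width: 0.0577
```

Run:
```python
from h import *
rel()
```

```text
t 14.55 gap back->panel mm 0.82 lateral 0.52 keyhole-screw z -21.98 tilt [-0.    -0.001] yaw 100.69 F [-3.  -1.2  3.5] Fn -0.6
```

apply_moves:
  plan:
    - [0, -0.01, 0.02, 0, 0, 0, -1]
    - [0, 0, 0, 0, 0, 0, -1]
    - [0, 0, 0, 0, 0, 0, -1]
  newtons: 20

```text
t: 14.8
tool_pos: [0.5622, 0.238, 0.1212]
tcp_rot: [[-0.185, 0.983, 0.002], [0.983, 0.185, 0.001], [0.0, 0.002, -1.0]]
force: [-3.3, -1.8, 7.1]
width: 0.0575
```

apply_moves:
  plan:
    - [0, 0, 0, 0, 0, 0, 0.45]
    - [0, 0, 0, 0, 0, 0, 0.6]
    - [0, 0, 0, 0, 0, 0, 1]
    - [0, 0, 0, 0, 0, 0, 1]
    - [0, 0, 0, 0, 0, 0, 1]
    - [0, 0, 0, 0, 0, 0, 1]

```text
t: 15.3
tool_pos: [0.5613, 0.2378, 0.1192]
tcp_rot: [[-0.185, 0.983, -0.0], [0.983, 0.185, -0.0], [-0.0, -0.0, -1.0]]
force: [0.0, 0.3, 1.0]
width: 0.0854
```

Run:
```python
from h import *
rel()
from plant import r
f=r.grab_frame("scene")
crop(f,280,205,350,290,7,"pics/b4.png")
```

```text
t 15.3 gap back->panel mm 0.86 lateral -0.31 keyhole-screw z -24.14 tilt [0.     0.0001] yaw 100.68 F [0.  0.3 1. ] Fn 0.3
```

View pics/b4.png

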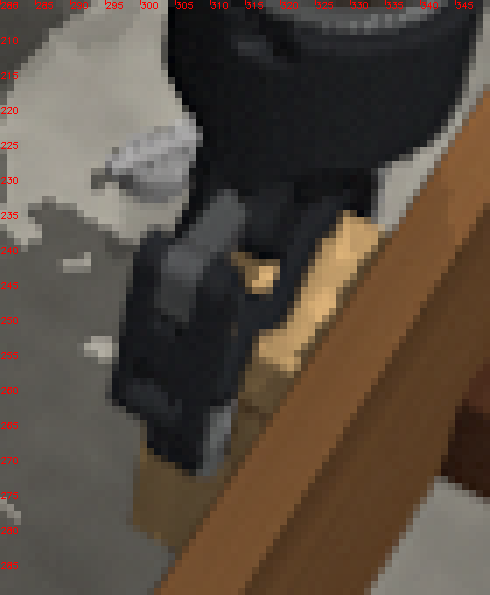

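Hanging. Retract straight up, then away (back towards the robot's -y side).

apply_moves:
  plan:
    - [0, 0, -0.2, 0, 0, 0, 1]
    - [0, 0, -0.4, 0, 0, 0, 1]
    - [0, 0, -0.6, 0, 0, 0, 1]
    - [0, 0, -0.8, 0, 0, 0, 1]
    - [0, 0, -0.8, 0, 0, 0, 1]
    - [0, 0, -0.7, 0, 0, 0, 1]
    - [0, 0, -0.3, 0, 0, 0, 1]

```text
t: 15.93
tool_pos: [0.5631, 0.2382, 0.2771]
tcp_rot: [[-0.185, 0.983, 0.008], [0.983, 0.185, 0.002], [0.0, 0.008, -1.0]]
force: [0.5, 0.1, 1.1]
width: 0.0854
```

apply_moves:
  plan:
    - [-0.5, -0.5, 0, 0, 0, 0, 1]
    - [-0.8, -0.5, 0, 0, 0, 0, 1]
    - [-0.8, -0.6, 0, 0, 0, 0, 1]
    - [-0.8, -0.6, 0, 0, 0, 0, 1]
    - [-0.8, -0.6, 0, 0, 0, 0, 1]
    - [-0.8, -0.6, 0, 0, 0, 0, 1]
    - [-0.8, -0.6, 0, 0, 0, 0, 1]
    - [-0.8, -0.4, 0, 0, 0, 0, 1]
    - [-0.4, 0, 0, 0, 0, 0, 1]
    - [0, 0, 0, 0, 0, 0, 1]

```text
t: 16.77
tool_pos: [0.436, -0.0531, 0.2709]
tcp_rot: [[-0.181, 0.984, -0.0], [0.984, 0.181, -0.001], [-0.001, -0.0, -1.0]]
force: [-0.3, 0.6, 0.2]
width: 0.0854
```

Run:
```python
from plant import r
from h import *
for n in("scene","top"):
    f=r.grab_frame(n);cv2.imwrite(f"pics/z_{n}.png",f["pixels"]);pickle.dump(f,open(f"pics/z_{n}.pkl","wb"))
    if n=="top":crop(f,125,115,265,275,4,"pics/z2.png")
    else: crop(f,280,200,370,340,4,"pics/z1.png")
```

```text
(no output)
```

View pics/z_scene.png

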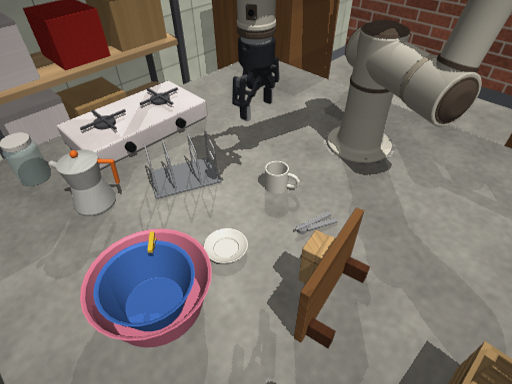

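View pics/z1.png

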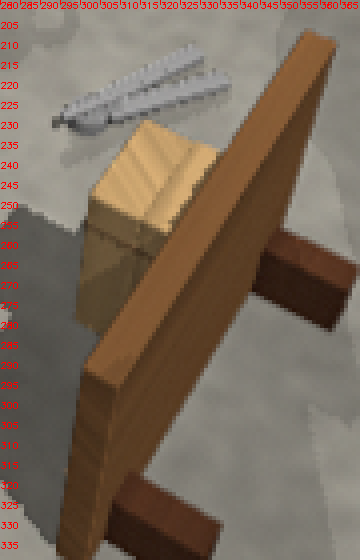

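View pics/z2.png

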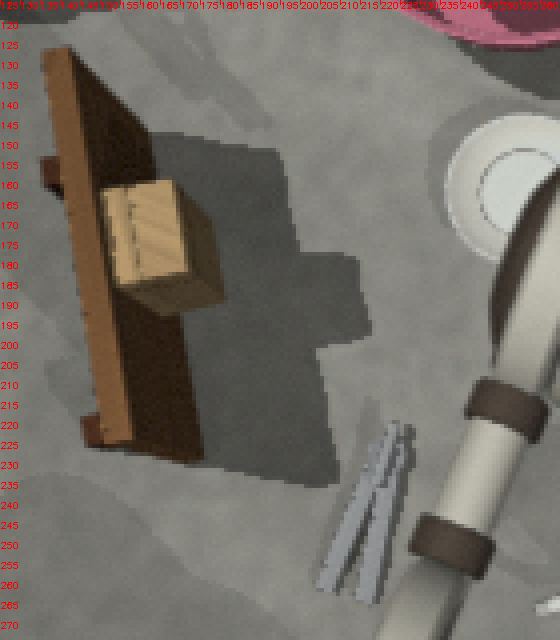

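Run:
```python
from h import *
S=load("z_scene");T=load("z_top")
crop(T,145,152,182,196,13,"pics/y1.png");crop(S,295,222,342,285,9,"pics/y2.png")
n=np.array([-.1842,.9829,0]);u=np.array([.9829,.1842,0]);c=np.array([.5572,.2622,.1672])
P=[c-.044*n+.029*u,c-.044*n-.029*u,c-.029*u,c+.029*u]
print(proj(T,P).round(1).tolist(),proj(S,P).round(1).tolist())
```

```text
[[167.1, 159.3], [171.1, 182.8], [152.7, 186.5], [148.9, 163.0]] [[302.3, 248.2], [316.3, 228.9], [336.6, 238.5], [323.3, 258.8]]
```

View pics/y1.png

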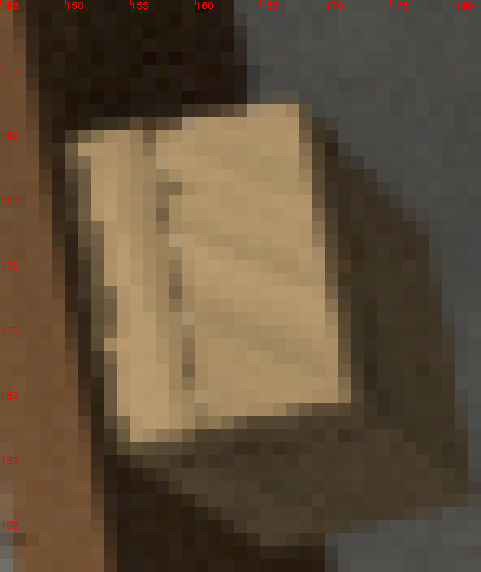

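View pics/y2.png

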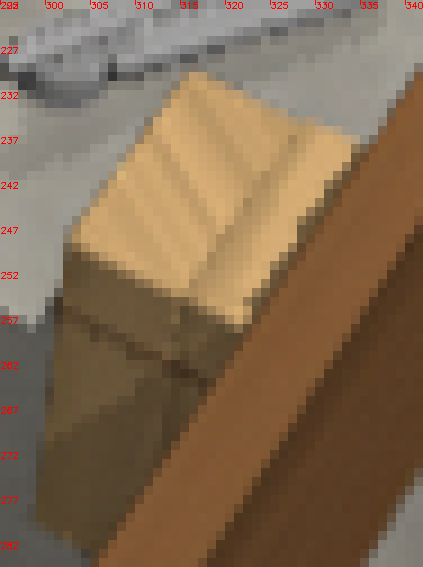

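Run:
```python
from plant import r
from h import *
S=load("z_scene");T=load("z_top")
print(tri(T,[(150,162.2),(167.6,159.7),(171.4,182.7),(154,186)],S,[(321.5,258),(302.2,249),(316.5,229.5),(334,237.5)]).round(4).tolist())
a,b=load("scene0")["pixels"],S["pixels"]
for n,(x0,y0,x1,y1) in(("saucer",(203,228,250,266)),("opener",(292,213,340,228))):print(n,cv2.absdiff(a,b)[y0:y1,x0:x1].mean())
print(r.hand_in())
```

```text
[[0.5873, 0.2645, 0.1683], [0.5935, 0.224, 0.1641], [0.537, 0.2137, 0.1658], [0.5303, 0.2529, 0.1682]]
saucer 3.3701007838745802
opener 2.774074074074074
the job is handed in; nothing more can be done
None
```

The salt box is hanging on the panel screw, upright and free, and I handed the job in at about 17 s of the 58 s allowed.

I lifted it out of the drainer by its front and back faces and stood it on the bare counter at about (0.49, 0.03). After letting go, I took it again by its two side faces. The keyhole went over the screw head without touching it, and the back met the panel where I expected. I then lowered the box 22 mm until the screw stopped it at the top of the slot, opened the gripper and moved the arm clear.

**Last checks**
- **Height:** two camera views put the top of the box at 164–168 mm, against 167 mm expected for fully down.
- **Lean:** its top leans about 2–3 mm out from the panel, which the play between screw head and back wall allows. Its front edge measured 2–4 mm lower than its back edge, which fits that lean.
- **Saucer and can opener:** both looked to be in the same place in the last pictures as at the start. Brightness changed only slightly there.
- **Forces:** no reading I saw passed about 8 N.
- **Disagreement:** the cameras placed things about 2.5 mm further left (y) than the arm's own position readings. I corrected for this when lining up the keyhole.

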